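# Fit and lock the bush plate on the drilling jig

### The arm

A 7-joint arm with a two-finger parallel gripper is mounted at the origin on the work surface. World frame = base frame: x ahead of the robot, y to its left, z up, the work surface at z = 0. Lengths are in m, angles in degrees, forces in N, time in s.
With the tool pointing down it reaches from about 0.425 to 0.875 m from the base axis. Payload 4.7 kg.
Tool frame: the origin (TCP) lies at the very end of the fingers, on their centre line; the grasp point (between the pads) lies 19 mm behind it; z points along the fingers, y is the line along which they close (so a half turn about z gives the same grasp; the last joint's range is limited). The gripper opens to 87 mm and grips with 3 to 60 N. Pads are 19 mm wide; open, the fingers measure 117 mm over their backs; the gripper's body (75 mm by 190 mm) begins 51 mm behind the grasp point.
Start: joints at [-67.03, 18.392, -4.016, 83.108, 1.295, 78.541, -3.26], TCP at [0.245, 0.602, 0.223] pointing down, gripper open.
Joint ranges: [-163.93, 163.93], [-17.29, 119.83], [-79.2, 71.16], [3.27, 140.29], [-89.18, 269.18], [5.43, 117.66], [-154.24, 154.24]. Speed limits (degrees/s): [147.25, 147.25, 180, 180, 180, 180, 180].

### API

Orientations are given as [roll, pitch, yaw] about the fixed x, y, z axes, in that order (R = Rz(yaw) Ry(pitch) Rx(roll)).
In Python, from cell import telemetry, cams, env gives the robot as it stands.
- The arm moves only by the tool arm_command, never from a script. Its argument "series" is text: rows parted by semicolons, each of 5 numbers parted by spaces: the shift along the tool's x, y, z in mm, then the turn about the tool's z in rad, then the closure in counts, from 0 (fully open) to 255 (shut). A call has 1 to 20 rows; each row shifts and turns the commanded pose from where the row before left it, along the tool's axes as they then stand; what a row does not reach is not made up. A row lasts 1/12 s, in which the tool goes at most 41.7 mm and 7.16 degrees, less where a joint would pass 70% of its speed; a pose out of reach is approached as far as the arm can. A call is refused whole if a number of a shift passes 41.7 or a number of a turn 0.125, either way. A call with a gripper value outside its range is refused whole. The fingers move at their own pace and stop on an object; "squeeze" is the grip in N (left out, the last holds). Time passes only in rows, so rows that do not move let the fingers close. It gives the time, the measured TCP pose, the force, the opening and the grip force at its end, in the units of the state.
- telemetry.get_obs(): the state, without advancing time (a new reading comes with each control period).
- cams.read_camera(name): name is "scene" or "top" or "wrist"; returns the picture (420x560x3 uint8, blue, green, red); there is no depth.
- cams.calibration(name): a dict with "K" (3x3 intrinsics, pixels), "origin" and "rotation" of the camera in the world; the wrist camera has in their place "hand_eye" (4x4, takes a point from camera to tool coordinates, whose origin is the TCP and whose axes are the flange's). Camera axes: x right, y down, z forward; pixel columns grow to the right and rows downward; lengths in m; the calibration is good to about 2 mm. A picture is of the moment at which its call begins: read the wrist's pose just before it. calibration takes no time and is no camera call.
- env.sign_off(): hands the job in; it is judged then, once.
The state is a dict: "time_s": time; "qpos": joint angles; "joint_velocities": joint speeds; "effort": joint torques, N m; "tool_pos": TCP position; "tool_rot": TCP orientation; "force": force on the tool from outside, world axes, zero at the start; "wrist_torque": the same for the moment, N m; "grip_width": finger opening in m; "grasp_force": force on a finger pad.
Only numpy, scipy, OpenCV 4.12 (cv2) and the standard library are available. Lean on these libraries where they do the work, as an engineer would, in place of code of your own. Each camera call takes 0.05 s, during which the arm holds its last target. There are 200 camera calls.

### The job

Fit the aluminium bush plate onto the drilling jig: lift it by its handle, lower it with its larger hole over the round pin and its smaller hole over the diamond pin, and let it down until it sits flat on both pedestals. Then push each of the two orange wing studs right in against its spring and, keeping it down, turn it a quarter turn clockwise so that, let go, it snaps into its groove and stays locked. Do not disturb the mallet, the clamp or the glue jar.

Things in the scene. Friction and masses are not known exactly. Their poses are not given: they have to be found in the camera images.
- jig: the fixed drilling jig: plywood base 270 x 150 x 16 mm (own x along its length, z up, origin at the centre of its underside); at each end a pedestal 46 x 110 mm, flat top 50 mm above the bench, with a pin and a slotted stud receptacle; between them a pale oak rail blank (top 48 mm, 170 mm long along y). The fitted plate's frame lies 50 mm straight above the jig's, same heading.
- pin_round (a point): the round steel locating pin, 12 mm diameter, standing 18 mm above the pedestal top; the last 7 mm taper to 4.4 mm. The point lies on its axis level with the pedestal top, at (-88, -32) mm in the jig's frame
- pin_diamond (a point): the diamond-shaped steel locating pin, 10 mm across the line of the pins and 6 mm along it, 18 mm high, pointed over its last 7 mm. The point lies on its axis level with the pedestal top, at (88, 32) mm in the jig's frame
- plate: the loose aluminium bush plate, 222 x 120 x 8 mm, 0.55 to 0.85 kg, own x along its length, z up, origin at the centre of its underside; four drill bushes stand 5 mm above it at (+-24, +-32) mm; the stud tips reach 6 mm below it. At the start it lies flat on the bearers, underside 30 mm above the bench, turned up to 0.15 rad from them
- plate_handle (a point): middle of the plate's black handle bar: bar 14 x 14 mm, 104 mm long along the plate's y, its centre 49 mm above the plate's underside, on two posts at y = +-45 mm; free space below the bar between the posts. The plate balances here
- hole_round (a point): centre of the larger hole, 14 mm diameter, at (-88, -32) mm in the plate, at the level of the underside; it goes over the round pin
- hole_diamond (a point): centre of the smaller hole, 12 mm diameter, at (88, 32) mm in the plate, at the level of the underside; it goes over the diamond pin
- head_a (a point): middle of the orange wing of stud A, captive in the plate at (-88, 30) mm, beside the larger hole. Wing 40 x 10 mm, 26 mm high, from 12 to 38 mm above the plate's top face when not pressed; the point is 25 mm above it then and moves with the stud. Its x axis runs along the wing: along the plate's length when open, across the plate when locked
- head_b (a point): the same for stud B, at (88, -30) mm in the plate, beside the smaller hole
- press_a (a joint): how far stud A is pressed in, m: 0 out, 0.0095 at the bottom stop; spring 4.5 N at the start, 12.5 N at the bottom. With the plate home the tip sits in a slot and cannot turn until pressed about 8.5 mm; after the quarter turn, let go, it springs back into a groove and stays at about 0.006
- turn_a (a joint): angle of stud A, rad, growing clockwise seen from above: about 0 (up to 0.1 at the start) is open, 1.57 is the stop at the locked position; the groove catches it from about 1.4 on
- press_b (a joint): the same for stud B
- turn_b (a joint): the same for stud B
- bearers: two fixed softwood bearers 34 x 160 x 30 mm, side by side 86 mm apart, on which the plate lies at the start; origin on the bench midway between them
- mallet: bystander: beech mallet lying on the bench, head 66 x 105 x 56 mm, round handle 27 mm thick pointing to its -x, 0.28 m long in all; origin on the bench below its middle
- clamp: bystander: steel bar clamp with an orange handle lying on the bench, about 280 x 95 mm, 29 mm high; origin on the bench under its middle, own x along its bar
- glue_jar: bystander: white glue jar with a blue lid, 72 mm diameter, 101 mm high; origin at the centre of its underside

How it is judged:
By the outcome, as a careful person would: the job done as asked, in the order asked, and still so for the second after the job is handed in, with the robot touching nothing.
It also fails if it takes over 72 s, if anything falls off the work surface, if the arm or the gripper's body presses on something with over 40 N, if the wrist force passes 120 N, or if a joint passes its speed limit or range.

## Working session

There is one attempt and no reset: what is moved stays moved. The work goes in short steps, Python scripts to look and compute and a tool call to move; the robot and the scene stay as the last step left them, time stands still between calls to the robot, and variables do not carry over. Pictures are saved under pics/ and viewed, at most 12 in all, crops included, and the job is handed in when it is done.

Besides the shell and the picture viewer there is one more tool, called after "Emit:" as name(argument=value, ...), one argument or row to a line, values as JSON. arm_command: Moves the arm, as the interface text tells. Its arguments: {"type":"object","properties":{"series":{"type":"string"},"squeeze":{"type":"number"}},"required":["series"]}

```bash
mkdir -p pics; ls; python3 - <<'E'
from cell import telemetry,cams
import cv2,numpy as np
o=telemetry.get_obs();print(o)
a=cams.read_camera("top");b=cams.read_camera("scene")
cv2.imwrite("pics/top.png",a);cv2.imwrite("pics/scene.png",b)
for n in("top","scene","wrist"):print(n,cams.calibration(n))
E
```

```text
pics
{'time_s': 0.0, 'qpos': array([-67.03066097,  18.43976364,  -4.01545143,  83.17477795,
         1.29607096,  78.5397198 ,  -3.26069752]), 'joint_velocities': array([ 0.02404371,  0.05979639, -0.01112656, -0.04347982,  0.01437152,
       -0.07290404,  0.0077588 ]), 'effort': array([-5.05037278e-04, -4.91292286e+01, -4.03987644e-01, -3.12525845e+01,
       -6.39721518e-02,  4.38476563e-02,  1.37228412e-04]), 'tool_pos': array([0.24503956, 0.60145262, 0.22145461]), 'tool_rot': array([-1.79891040e+02,  6.76029898e-03,  1.57839855e+02]), 'force': array([ 0.02868875,  0.1960624 , -0.03268003]), 'wrist_torque': array([-0.00801332,  0.06621857, -0.02215291]), 'grasp_force': 0.0, 'grip_width': 0.08727230432669854}
top {'K': array([[530.26201133,   0.        , 282.87916097],
       [  0.        , 530.26201133, 210.68283767],
       [  0.        ,   0.        ,   1.        ]]), 'origin': array([3.55028853e-01, 2.63598184e-04, 1.43947146e+00]), 'rotation': array([-169.54881945,    0.42808081,  -90.16038189])}
scene {'K': array([[391.13324694,   0.        , 277.89958467],
       [  0.        , 391.13324694, 210.93233645],
       [  0.        ,   0.        ,   1.        ]]), 'origin': array([1.09087035, 0.57457173, 0.77541365]), 'rotation': array([-132.51442948,   -1.10679541,  138.66521906])}
wrist {'K': array([[310.00976191,   0.        , 281.79351991],
       [  0.        , 310.00976191, 208.35503536],
       [  0.        ,   0.        ,   1.        ]]), 'hand_eye': array([[ 5.47724554e-05, -9.54164100e-01, -2.99283924e-01,
         8.31053446e-02],
       [ 9.99999982e-01, -2.35098145e-06,  1.90506980e-04,
         3.62719314e-04],
       [-1.82478532e-04, -2.99283929e-01,  9.54164083e-01,
        -1.61400376e-01],
       [ 0.00000000e+00,  0.00000000e+00,  0.00000000e+00,
         1.00000000e+00]])}
```

View pics/top.png

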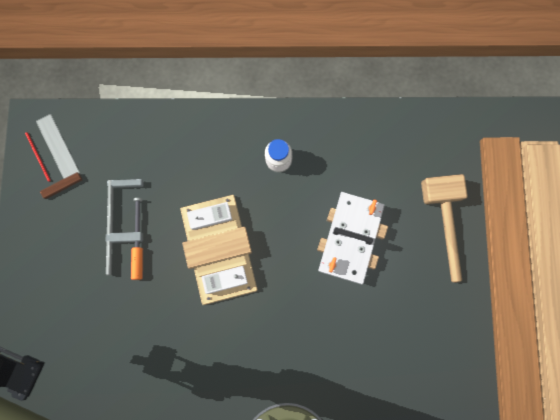

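View pics/scene.png

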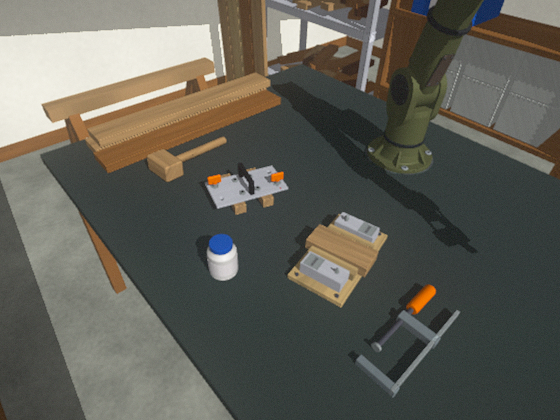

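The top view shows the jig at about px (218,248), and the plate at (352,238) with orange wings at (373,207) and (332,265). The glue jar is at (278,155), the mallet at (447,200) and the clamp at (125,230). I'll do the coarse geometry now.

```bash
cat > h.py <<'E'
from cell import telemetry,cams,env
import cv2,numpy as np
from scipy.spatial.transform import Rotation as Ro
def R(r): return Ro.from_euler('xyz',r,degrees=True).as_matrix()
def cam(name):
    c=cams.calibration(name)
    if name=='wrist':
        o=telemetry.get_obs();T=np.eye(4);T[:3,:3]=R(o['tool_rot']);T[:3,3]=o['tool_pos'];T=T@c['hand_eye']
        return c['K'],T[:3,3],T[:3,:3]
    return c['K'],np.array(c['origin']),R(c['rotation'])
def shot(name):
    c=cam(name);return cams.read_camera(name),c
def ray(c,uv,z):
    K,o,M=c;d=M@np.linalg.solve(K,[uv[0],uv[1],1.]);return o+d*(z-o[2])/d[2]
def proj(c,p):
    K,o,M=c;q=K@(M.T@(np.array(p)-o));return q[:2]/q[2]
def blobs(mask,amin):
    n,l,s,ce=cv2.connectedComponentsWithStats(mask.astype(np.uint8))
    return [(s[i,4],ce[i],l==i) for i in range(1,n) if s[i,4]>=amin]
def orange(im):
    h=cv2.cvtColor(im,cv2.COLOR_BGR2HSV);return cv2.inRange(h,(4,170,120),(16,255,255))>0
def go(p,yaw):
    """tool-frame shift (mm) and turn (rad) from the measured pose to TCP p, yaw deg"""
    o=telemetry.get_obs();d=R(o['tool_rot']).T@(np.array(p)-o['tool_pos'])*1000
    t=(o['tool_rot'][2]-yaw+90)%180-90
    print('at',o['tool_pos'].round(4),o['tool_rot'].round(2),'go mm',d.round(1),'turn rad',np.radians(t).round(4),'t',round(o['time_s'],2))
E
python3 - <<'E'
from h import *
im=cv2.imread('pics/top.png');c=cam('top')
for a,ce,m in blobs(orange(im),12):print('orange',a,ce.round(1),ray(c,ce,.063).round(3))
h=cv2.cvtColor(im,cv2.COLOR_BGR2HSV)
for uv in[(218,248),(200,218),(225,280)]:print(uv,h[uv[1],uv[0]],ray(c,uv,.05).round(3))
w=cv2.inRange(h[185:320,170:265],(8,60,60),(30,255,255));k=cv2.morphologyEx(w,cv2.MORPH_CLOSE,np.ones((25,25)))
cn=max(cv2.findContours(k,0,2)[0],key=cv2.contourArea)+np.array([170,185])
b=cv2.boxPoints(cv2.minAreaRect(cn));print([ray(c,q,.016).round(3) for q in b])
go([.40,.15,.30],telemetry.get_obs()['tool_rot'][2])
t=np.hstack([cv2.resize(im[185:315,165:275],None,fx=3.6,fy=3.6,interpolation=2),cv2.resize(im[180:310,300:410],None,fx=3.6,fy=3.6,interpolation=2)])
cv2.imwrite('pics/crop.png',t)
E
```

```text
orange 168 [138.7 263.9] [0.47  0.385 0.063]
(218, 248) [ 17  92 225] [0.512 0.181 0.05 ]
(200, 218) [150   2 164] [0.592 0.231 0.05 ]
(225, 280) [120   1 246] [0.428 0.161 0.05 ]
[array([0.627, 0.354, 0.016]), array([0.701, 0.149, 0.016]), array([0.407, 0.043, 0.016]), array([0.338, 0.242, 0.016])]
at [0.245  0.6015 0.2216] [-1.7990e+02  1.0000e-02  1.5784e+02] go mm [-313.8 -359.8  -77.8] turn rad 0.0 t 0.1
```

View pics/crop.png

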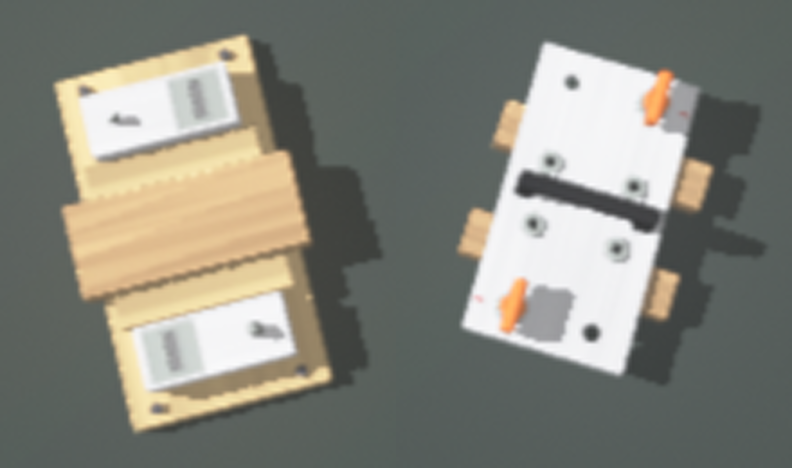

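The crop shows the jig pins at about px (200,218) and (239,276), and the plate's holes at (349,203) small and (354,272) large. The headings are roughly +13° for the jig and −16° for the plate. Next I'll look at the jig with the wrist camera.

Emit:
arm_command(
  series="0 0 0 0.125 0;0 0 0 0.125 0;0 0 0 0.125 0;0 0 0 0.125 0;0 0 0 0.125 0;0 0 0 0.125 0;0 0 0 0.125 0;-41 7 -3 0 0;-41 7 -3 0 0;-41 7 -3 0 0;-41 7 -3 0 0;-41 7 -3 0 0;-41 7 -3 0 0;-41 7 -3 0 0;-41 7 -3 0 0;-41 7 -3 0 0;-41 7 -3 0 0;-41 7 -3 0 0;-41 7 -3 0 0;-41 7 -3 0 0",
)

```text
time_s: 1.77
tool_pos: [0.4941, 0.1203, 0.2616]
tool_rot: [180.0, -0.0, 107.7]
force: [1.9, 1.4, -0.4]
grip_width: 0.0871
grasp_force: 0.0
```

```bash
python3 - <<'E'
from h import *
im,c=shot('wrist');cv2.imwrite('pics/w1.png',im);np.savez('w1.npz',K=c[0],o=c[1],M=c[2])
o=telemetry.get_obs();print(o['tool_pos'],o['tool_rot'],o['time_s'])
E
```

```text
[0.49824505 0.11018641 0.26254481] [179.85313995   0.32253387 107.0185283 ] 1.8167
```

View pics/w1.png

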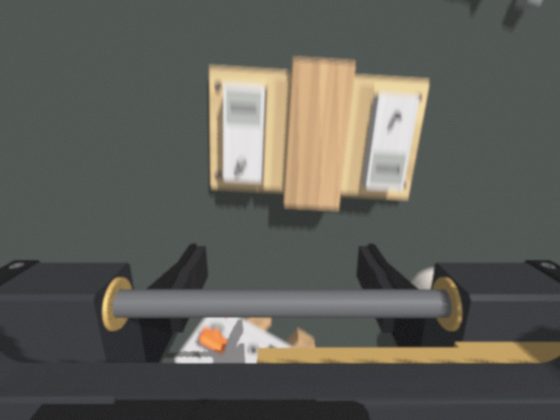

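The wrist view shows the jig with pedestals at px (244,133) and (393,141), and pins at (240,165) and (395,120). I'll take a settled picture and measure.

```bash
python3 - <<'E'
from h import *
im,c=shot('wrist');cv2.imwrite('pics/w2.png',im)
o=telemetry.get_obs();print(o['tool_pos'],o['tool_rot'],o['time_s'])
h=cv2.cvtColor(im,cv2.COLOR_BGR2HSV)
m=cv2.inRange(h,(0,0,90),(180,45,255));m[230:]=0;m[:,:205]=0;m[:,430:]=0;m[:60]=0
m=cv2.morphologyEx(m,cv2.MORPH_CLOSE,np.ones((5,5)))
P=[]
for a,ce,k in blobs(m,800):
    pts=cv2.findContours(k.astype(np.uint8),0,2)[0][0][:,0]
    w=np.array([ray(c,q,.05)[:2] for q in pts],np.float32)*1000
    r=cv2.minAreaRect(w);print(a,ce.round(1),r);P.append(r[0])
if len(P)==2:
    P=np.array(sorted(P)); d=P[1]-P[0];print('centre',P.mean(0),'len',np.hypot(*d),'head',np.degrees(np.arctan2(d[1],d[0])))
t=np.vstack([np.hstack([cv2.resize(im[65:200,205:285],None,fx=4.4,fy=4.4,interpolation=2),cv2.resize(im[65:200,355:435],None,fx=4.4,fy=4.4,interpolation=2)])])
cv2.imwrite('pics/w2c.png',t)
E
```

```text
[0.49670589 0.11388281 0.26223694] [179.90426369   0.18841715 106.97904755] 1.8667
7573 [343.9 198.6] ((531.8075561523438, 158.31480407714844), (289.663330078125, 199.07904052734375), 16.967294692993164)
4310 [239.6 118.1] ((428.00146484375, 162.91741943359375), (56.76825714111328, 111.5159912109375), 14.070788383483887)
4416 [388.2 125.5] ((599.461181640625, 206.58871459960938), (54.564353942871094, 111.50682067871094), 13.94749641418457)
```

View pics/w2c.png

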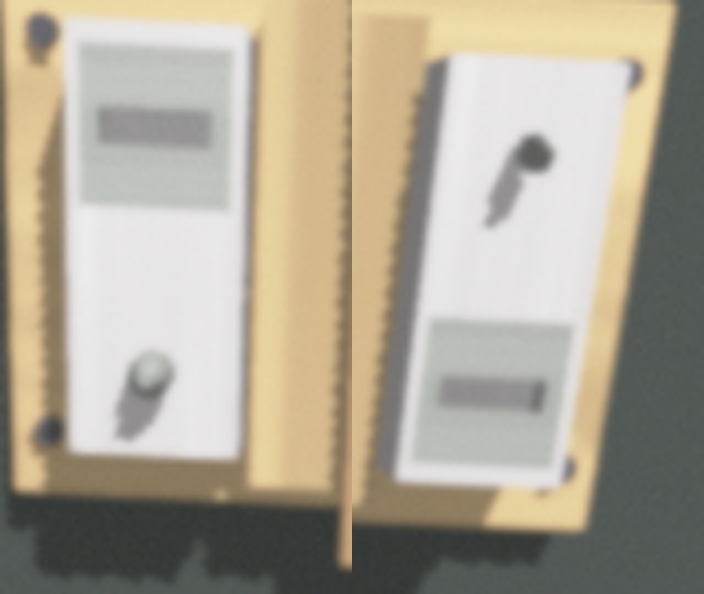

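The left (−x) pin is rounder with a wide shadow, so I take it as the round pin. The right one is dark with a narrow shadow, so the diamond. I'll refine the pedestal-top outlines.

```bash
python3 - <<'E'
from h import *
im=cv2.imread('pics/w2.png')
T=np.eye(4);T[:3,:3]=R([179.90426369,.18841715,106.97904755]);T[:3,3]=[0.49670589,0.11388281,0.26223694]
q=cams.calibration('wrist');T=T@q['hand_eye'];c=(q['K'],T[:3,3],T[:3,:3])
h=cv2.cvtColor(im,cv2.COLOR_BGR2HSV)
m=cv2.inRange(h,(0,0,205),(180,28,255));m[230:]=0;m[:,:205]=0;m[:,430:]=0;m[:60]=0
P=[]
for a,ce,k in blobs(m,300):
    pts=cv2.findContours(k.astype(np.uint8),0,2)[0][0][:,0]
    w=np.array([ray(c,q,.05)[:2] for q in pts],np.float32)*1000
    r=cv2.minAreaRect(cv2.convexHull(w));print(a,ce.round(1),r);P.append(r[0])
P=np.array(sorted(P));d=P[-1]-P[0];print('centre',P.mean(0),'len',np.hypot(*d),'head',np.degrees(np.arctan2(d[1],d[0])))
# pins: middle of tip pixel at 68 mm, from the crop
for n,u in(('round',(205+152/4.4,65+372/4.4)),('diam',(355+(535-352)/4.4,65+153/4.4))):print(n,ray(c,u,.064).round(4))
# holes & handle ends from top crop
ct=cam('top')
for n,u,z in(('hs',(572,83),.038),('hl',(592,332),.038),('he1',(527,184),.086),('he2',(645,218),.086)):
    print(n,ray(ct,(300+(u[0]-396)/3.6,180+u[1]/3.6),z).round(4))
E
```

```text
2482 [239.8 126.9] ((429.36248779296875, 168.20895385742188), (45.719215393066406, 109.6672134399414), 13.839402198791504)
2543 [392.2 115. ] ((599.4210205078125, 211.4492950439453), (45.70459747314453, 109.63330841064453), 14.278643608093262)
centre [514.39175415 189.82912445] len 175.46974569723562 head 14.266132894485951
round [0.4387 0.1386 0.064 ]
diam [0.5896 0.241  0.064 ]
hs [ 0.6337 -0.1678  0.038 ]
hl [ 0.4483 -0.1777  0.038 ]
he1 [ 0.5506 -0.128   0.086 ]
he2 [ 0.5259 -0.2115  0.086 ]
```

Emit:
arm_command(
  series="0 0 0 0.117 0;0 0 0 0.117 0;0 0 0 0.117 0;0 0 0 0.117 0;0 0 0 0.117 0;-36 15 3 0 0;-36 15 3 0 0;-36 15 3 0 0;-36 15 3 0 0;-36 15 3 0 0;-36 15 3 0 0;-36 15 3 0 0;-36 15 3 0 0;0 0 0 0 0;0 0 0 0 0",
)

```text
time_s: 3.12
tool_pos: [0.5298, -0.19, 0.2368]
tool_rot: [-179.9, 0.1, 73.9]
force: [0.0, 1.3, -0.4]
grip_width: 0.0868
grasp_force: 0.0
```

```bash
python3 - <<'E'
from h import *
im,c=shot('wrist');cv2.imwrite('pics/w3.png',im);np.savez('w3.npz',K=c[0],o=c[1],M=c[2])
o=telemetry.get_obs();print(o['tool_pos'],o['tool_rot'],o['time_s'])
h=cv2.cvtColor(im,cv2.COLOR_BGR2HSV)
m=cv2.inRange(h,(0,0,190),(180,35,255))
for a,ce,k in blobs(m,2000):
    pts=cv2.findContours(k.astype(np.uint8),0,2)[0][0][:,0]
    w=np.array([ray(c,q,.038)[:2] for q in pts],np.float32)*1000
    print(a,ce.round(1),cv2.minAreaRect(cv2.convexHull(w)))
for a,ce,k in blobs(orange(im),60):print('orange',a,ce.round(1),ray(c,ce,.065).round(4))
E
```

```text
[ 0.53044242 -0.18750046  0.23689994] [-1.79925735e+02 -5.95791625e-03  7.40925591e+01] 3.1667
14775 [292.1 160.6] ((543.3784790039062, -172.00521850585938), (120.37958526611328, 221.44129943847656), 73.09285736083984)
orange 75 [209.3 144.5] [ 0.4691 -0.1212  0.065 ]
```

View pics/w3.png

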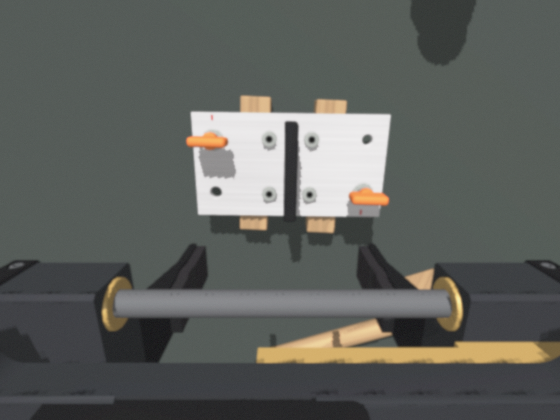

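The view shows the plate with its larger hole at (216,190), the smaller at (367,139) and the handle at (290,172). That puts the plate at (543.4, −172.0) mm, heading −16.9°, the same way round as the jig.

```bash
python3 - <<'E'
from h import *
go([.5434,-.172,.060],73.1)
E
```

```text
at [ 0.5304 -0.1875  0.2369] [-1.7993e+02 -1.0000e-02  7.4090e+01] go mm [ 18.4   8.4 176.9] turn rad 0.0173 t 3.17
```

Emit:
arm_command(
  series="9 4 10 0.017 0;9.4 4.4 27 0 0;0 0 30 0 0;0 0 30 0 0;0 0 30 0 0;0 0 25 0 0;0 0 15 0 0;0 0 10 0 0;0 0 0 0 0;0 0 0 0 0;0 0 0 0 255;0 0 0 0 255;0 0 0 0 255;0 0 0 0 255;0 0 0 0 255;0 0 0 0 255;0 0 0 0 255",
  squeeze=50,
)

```text
time_s: 4.58
tool_pos: [0.5441, -0.1722, 0.0607]
tool_rot: [180.0, -0.0, 73.2]
force: [0.3, 0.1, -0.4]
grip_width: 0.0483
grasp_force: 0.0
```

Emit:
arm_command(
  series="0 0 0 0 255;0 0 0 0 255;0 0 0 0 255;0 0 0 0 255;0 0 0 0 255;0 0 0 0 255;0 0 0 0 255;0 0 -2 0 255;0 0 -5 0 255;0 0 -10 0 255;0 0 -15 0 255;0 0 -20 0 255;0 0 -20 0 255;0 0 -8 0 255;0 0 0 0 255;0 0 0 0 255",
)

```text
time_s: 5.92
tool_pos: [0.5439, -0.172, 0.1405]
tool_rot: [180.0, -0.0, 73.2]
force: [-0.0, -0.2, -5.3]
grip_width: 0.0134
grasp_force: 50.0
```

```bash
python3 - <<'E'
from h import *
go([.5144,.1898,.160],74.1+31.1)
im,c=shot('wrist');cv2.imwrite('pics/w4.png',im)
o=telemetry.get_obs();print(o['tool_pos'],o['tool_rot'],o['force'],o['wrist_torque'],o['grip_width'])
for a,ce,k in blobs(orange(im),60):print('orange',a,ce.round(1))
E
```

```text
at [ 0.5439 -0.172   0.1405] [ 1.7999e+02 -3.0000e-02  7.3220e+01] go mm [ 337.9 -132.7  -19.4] turn rad -0.5581 t 5.92
[ 0.54324158 -0.17179948  0.13958327] [-1.79906409e+02 -9.09048458e-03  7.32210554e+01] [-0.06322759 -0.10839053 -6.90861091] [-0.08825109  0.09541702  0.00226695] 0.013710542229600385
orange 1802 [118.5 213.9]
orange 311 [451.1 322.8]
```

Emit:
arm_command(
  series="8 -3 -5 0 255;18 -7 -5 0 255;28 -11 0 0 255;34 -13 0 0 255;34 -13.5 0 0 255;34 -13.5 0 0 255;34 -13.5 0 0 255;34 -13.5 0 0 255;34 -13 0 0 255;32 -13 0 0 255;24 -9.5 0 0 255;16 -6.2 0 0 255;8 -3 0 -0.05 255;0 0 0 -0.1 255;0 0 0 -0.12 255;0 0 0 -0.12 255;0 0 0 -0.1 255;0 0 0 -0.05 255;0 0 0 0 255;0 0 0 0 255",
)

```text
time_s: 7.63
tool_pos: [0.5138, 0.1899, 0.1497]
tool_rot: [-179.9, 0.0, 104.1]
force: [-0.0, -0.9, -6.4]
grip_width: 0.0138
grasp_force: 50.0
```

```bash
python3 - <<'E'
from h import *
go([.5144,.1898,.108],104.15)
im,c=shot('wrist');cv2.imwrite('pics/w5.png',im);it=cams.read_camera('top');cv2.imwrite('pics/top2.png',it)
isc=cams.read_camera('scene');cv2.imwrite('pics/sc2.png',isc)
o=telemetry.get_obs();print(o['tool_pos'],o['tool_rot'],o['force'],o['wrist_torque'],o['grip_width'])
go([.5144,.1898,.108],104.15)
cv2.imwrite('pics/both.png',np.vstack([cv2.resize(im,(400,300)),cv2.resize(isc[190:310,270:430],(400,300),interpolation=2)]))
E
```

```text
at [0.5138 0.1899 0.1497] [-1.7991e+02  2.0000e-02  1.0407e+02] go mm [-0.2  0.7 41.7] turn rad -0.0014 t 7.63
[0.51424636 0.1897798  0.15019403] [-1.79961812e+02  1.04064662e-02  1.04096201e+02] [ 0.05164814  0.90045805 -5.84776826] [-0.00804591  0.06274191 -0.00576648] 0.013034623911302938
at [0.5142 0.1898 0.1502] [-1.7996e+02  1.0000e-02  1.0410e+02] go mm [-0.   0.2 42.2] turn rad -0.0009 t 7.78
```

View pics/both.png

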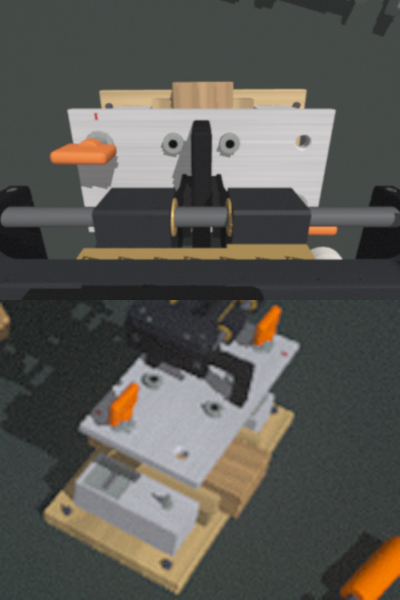

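The plate is level above the jig with its holes and wings in the right quadrants (diamond hole at (303,141) in the composite). I'll lower it and watch the force.

Emit:
arm_command(
  series="0 0 10 0 255;0 0 15 0 255;0 0 12 0 255;0 0 6 0 255;0 0 4 0 255;0 0 3 0 255;0 0 3 0 255;0 0 3 0 255;0 0 2 0 255;0 0 0 0 255",
)

```text
time_s: 8.62
tool_pos: [0.5155, 0.189, 0.0929]
tool_rot: [179.9, 0.1, 104.1]
force: [1.5, -1.9, -4.9]
grip_width: 0.0132
grasp_force: 50.0
```

```bash
python3 - <<'E'
from h import *
go([.5144,.1898,.0807],104.15)
o=telemetry.get_obs();print(o['force'],o['wrist_torque'],o['grip_width'])
isc=cams.read_camera('scene');cv2.imwrite('pics/sc3.png',isc)
E
```

```text
at [0.5155 0.189  0.0929] [1.7992e+02 5.0000e-02 1.0413e+02] go mm [ 1.  -0.9 12.2] turn rad -0.0003 t 8.62
[ 1.49318956 -1.93562246 -4.90478257] [-0.53092893 -0.23802145  0.06546017] 0.013173113139266446
```

Emit:
arm_command(
  series="-0.8 0.6 0 0 255;-0.4 0.2 2 0 255;0 0 2 0 255;0 0 2 0 255;0 0 2 0 255;0 0 2 0 255;0 0 0 0 255;0 0 0 0 255",
)

```text
time_s: 9.33
tool_pos: [0.5158, 0.1881, 0.0821]
tool_rot: [-180.0, 0.1, 104.1]
force: [2.4, -3.6, -7.5]
grip_width: 0.0135
grasp_force: 50.0
```

```bash
python3 - <<'E'
from h import *
go([.5155,.189,.0807],104.15)
o=telemetry.get_obs();print(o['force'],o['wrist_torque'],o['grip_width'])
E
```

```text
at [0.5158 0.1881 0.0821] [-1.8000e+02  6.0000e-02  1.0414e+02] go mm [ 1.  -0.1  1.3] turn rad -0.0003 t 9.33
[ 2.42752436 -3.63050473 -7.45513671] [-1.10802643 -0.61801847  0.1793222 ] 0.013498359012724106
```

Emit:
arm_command(
  series="-0.7 0.2 0 0 255;-0.7 0.2 0 0 255;0 0 1 0 255;0 0 1 0 255;0 0 1 0 255;0 0 0 0 255;0 0 0 0 255",
)

```text
time_s: 9.92
tool_pos: [0.5161, 0.1875, 0.0805]
tool_rot: [-180.0, -0.0, 104.1]
force: [-2.5, -4.1, 2.7]
grip_width: 0.0134
grasp_force: 50.0
```

```bash
python3 - <<'E'
from h import *
go([.5155,.189,.0807],104.15)
o=telemetry.get_obs();print(o['force'],o['wrist_torque'],o['grip_width'])
im,c=shot('scene');cv2.imwrite('pics/sc4.png',im);cv2.imwrite('pics/sc4c.png',cv2.resize(im[195:310,280:400],None,fx=5,fy=5,interpolation=2))
E
```

```text
at [0.5161 0.1875 0.0805] [-1.7996e+02 -4.0000e-02  1.0415e+02] go mm [ 1.6 -0.2 -0.2] turn rad -0.0001 t 9.92
[-2.47364717 -4.06868885  2.65741712] [-1.00455588  0.51623902  0.12504366] 0.013358908624711672
```

View pics/sc4c.png

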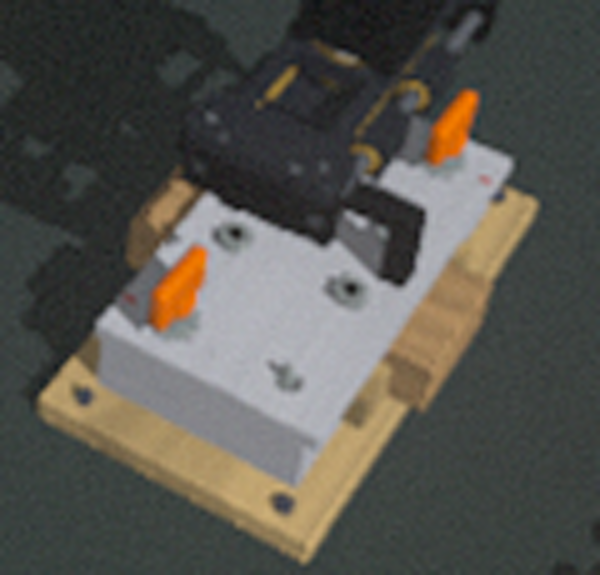

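The plate sits flat on both pedestals, with the diamond pin showing through at (285,375). Now I'll release, rise and turn toward stud A.

Emit:
arm_command(
  series="0 0 0 0 0;0 0 0 0 0;0 0 0 0 0;0 0 0 0 0;0 0 0 0 0;0 0 0 0 0;0 0 -15 0 0;0 0 -30 0 0;0 0 -30 0 0;0 0 -20 0 0;0 0 0 -0.121 0;0 0 0 -0.121 0;0 0 0 -0.121 0;0 0 0 -0.121 0;0 0 0 -0.121 0;0 0 0 -0.121 0;0 0 0 -0.121 0;0 0 0 -0.121 0;0 0 0 -0.121 0;0 0 0 -0.121 0",
)

```text
time_s: 11.63
tool_pos: [0.5164, 0.1876, 0.1745]
tool_rot: [180.0, 0.0, 173.8]
force: [-0.7, 0.8, -0.1]
grip_width: 0.0871
grasp_force: 0.0
```

Emit:
arm_command(
  series="0 0 0 -0.121 80;0 0 0 -0.121 80;0 0 0 -0.118 80;20 10 0 0 80;20 10 0 0 80;18 10 0 0 80;0 0 0 0 80;0 0 0 0 80",
)

```text
time_s: 12.3
tool_pos: [0.4523, 0.2031, 0.1748]
tool_rot: [180.0, 0.0, -165.8]
force: [-0.8, -0.6, 0.5]
grip_width: 0.0601
grasp_force: 0.0
```

```bash
python3 - <<'E'
from h import *
o=telemetry.get_obs();print(o['tool_pos'],o['tool_rot'],o['grip_width'],o['time_s'])
im,c=shot('wrist');cv2.imwrite('pics/w6.png',im)
for a,ce,k in blobs(orange(im),60):
    pts=cv2.findContours(k.astype(np.uint8),0,2)[0][0][:,0]
    w=np.array([ray(c,q,.083+.013)[:2] for q in pts],np.float32)*1000
    print('orange',a,ce.round(1),ray(c,ce,.083).round(4),cv2.minAreaRect(w))
h=cv2.cvtColor(im,cv2.COLOR_BGR2HSV)
for a,ce,k in blobs(cv2.inRange(h,(0,0,190),(180,35,255)),2000):
    w=np.array([ray(c,q,.058)[:2] for q in cv2.findContours(k.astype(np.uint8),0,2)[0][0][:,0]],np.float32)*1000
    print(a,cv2.minAreaRect(cv2.convexHull(w)))
E
```

```text
[0.45231526 0.20309847 0.17476687] [ 1.79958113e+02  4.11253847e-02 -1.65789668e+02] 0.06014523266449692 12.3
orange 155 [275.1 174.6] [0.4219 0.1904 0.083 ] ((421.6883239746094, 190.02577209472656), (36.243160247802734, 7.379851341247559), 6.252703666687012)
orange 796 [448.2 239.7] [0.4411 0.3528 0.083 ] ((439.2188415527344, 344.8260803222656), (21.663360595703125, 40.9757080078125), 85.77267456054688)
orange 132 [221.1 337.8] [0.5932 0.1778 0.083 ] ((581.701416015625, 175.90924072265625), (16.509262084960938, 14.091595649719238), 31.701663970947266)
9671 ((477.907958984375, 176.98760986328125), (143.4451141357422, 120.37751770019531), 14.31766128540039)
2317 ((597.5738525390625, 219.78173828125), (37.44316101074219, 97.3641357421875), 14.167680740356445)
```

View pics/w6.png

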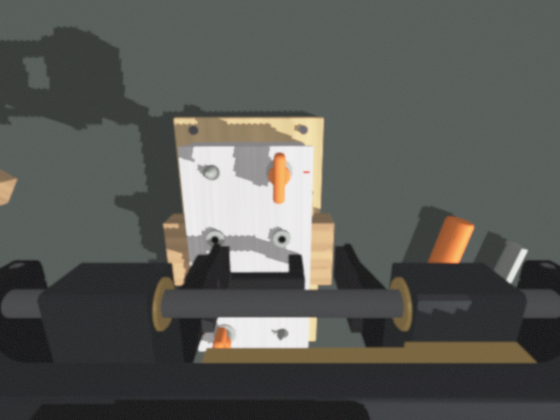

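Wing A spans (279,153)–(279,203), round pin at (211,172). The plate is centred at about (516, 187.3) mm, heading 14.2°, so stud A is at (423.5, 194.9).

```bash
python3 - <<'E'
from h import *
go([.4235,.1949,.0715],194.2)
E
```

```text
at [0.4532 0.2026 0.1748] [ 1.7999e+02  7.0000e-02 -1.6587e+02] go mm [ 30.8  -0.2 103.3] turn rad -0.0012 t 12.35
```

Emit:
arm_command(
  series="10 0 15 0 80;10.8 0 25 0 80;10 0 25 0 80;0 0 20 0 80;0 0 12 0 80;0 0 6.3 0 80;0 0 0 0 80;0 0 0 0 255;0 0 0 0 255;0 0 0 0 255;0 0 0 0 255;0 0 0 0 255;0 0 0 0 255;0 0 0 0 255;0 0 0 0 255;0 0 0 0 255;0 0 0 0 255",
  squeeze=60,
)

```text
time_s: 13.77
tool_pos: [0.4234, 0.1936, 0.0713]
tool_rot: [-179.9, 0.0, -165.9]
force: [0.8, -3.6, 1.9]
grip_width: 0.0094
grasp_force: 60.0
```

Emit:
arm_command(
  series="0 0 0 0 255;0 0 2 0 255;0 0 2 0 255;0 0 2 0 255;0 0 2 0 255;0 0 1.5 0 255;0 0 1 0 255;0 0 0 0 255;0 0 0 0 255",
)

```text
time_s: 14.52
tool_pos: [0.4234, 0.1936, 0.0619]
tool_rot: [-179.9, -0.0, -165.9]
force: [-1.3, -6.9, 11.8]
grip_width: 0.0096
grasp_force: 60.0
```

```bash
python3 - <<'E'
from h import *
o=telemetry.get_obs();print(o['force'],o['wrist_torque'],o['grip_width'],o['tool_pos'])
E
```

```text
[-1.26323295 -6.92608694 11.84183686] [-1.54339894  0.52763782  0.02790448] 0.009633732511726677 [0.42342661 0.19363429 0.06190833]
```

Emit:
arm_command(
  series="0 -0.8 0.5 0 255;0 -0.7 0.5 0 255;0 0 0 0.08 255;0 0 0 0.1 255;0 0 0 0.1 255;0 0 0 0.1 255;0 0 0 0.1 255;0 0 0 0.1 255;0 0 0 0.1 255;0 0 0 0.1 255;0 0 0 0.1 255;0 0 0 0.1 255;0 0 0 0.1 255;0 0 0 0.1 255;0 0 0 0.1 255;0 0 0 0.1 255;0 0 0 0.1 255;0 0 0 0.1 255;0 0 0 0.04 255;0 0 0 0 255",
)

```text
time_s: 16.18
tool_pos: [0.4237, 0.1939, 0.0617]
tool_rot: [180.0, -0.0, 101.4]
force: [-4.6, -4.4, 17.1]
grip_width: 0.0097
grasp_force: 60.0
```

```bash
python3 - <<'E'
from h import *
o=telemetry.get_obs();print(o['force'],o['wrist_torque'],o['grip_width'],o['tool_pos'],o['tool_rot'])
E
```

```text
[-4.59860868 -4.37806427 17.08724499] [-1.25865911  0.96415326  0.83849766] 0.009717816606356953 [0.42373805 0.1939161  0.06174384] [ 1.79968593e+02 -1.36192870e-02  1.01355450e+02]
```

Emit:
arm_command(
  series="0 0 0 0 80;0 0 0 0 80;0 0 0 0 80;0 0 0 0 80;0 0 0 0 80;0 0 -10 0 80;0 0 -30 0 80;0 0 -40 0 80;0 0 -30 0 80;-5 18 0 -0.05 80;0 0 0 -0.12 80;0 0 0 -0.125 80;0 0 0 -0.125 80;0 0 0 -0.125 80;0 0 0 -0.125 80;0 0 0 -0.125 80;0 0 0 -0.125 80;0 0 0 -0.125 80;0 0 0 -0.125 80;0 0 0 -0.125 80",
)

```text
time_s: 17.85
tool_pos: [0.442, 0.1921, 0.1704]
tool_rot: [180.0, 0.0, 175.8]
force: [-0.6, -0.3, -0.4]
grip_width: 0.0598
grasp_force: 0.0
```

Emit:
arm_command(
  series="0 0 0 -0.125 80;0 0 0 -0.125 80;0 0 0 -0.125 80;0 0 0 -0.075 80;0 0 0 0 80",
)

```text
time_s: 18.27
tool_pos: [0.442, 0.1921, 0.1703]
tool_rot: [180.0, 0.0, -158.6]
force: [-0.0, -0.5, -0.4]
grip_width: 0.0598
grasp_force: 0.0
```

```bash
python3 - <<'E'
from h import *
im,c=shot('top');cv2.imwrite('pics/top6.png',im)
im,c=shot('wrist');cv2.imwrite('pics/w7.png',im)
go([.6088,.1794,.0715],194.2)
for a,ce,k in blobs(orange(im),60):print(a,ce.round(1))
E
```

```text
at [0.442  0.1922 0.1702] [ 1.7999e+02  2.0000e-02 -1.5887e+02] go mm [-151.   -72.1   98.7] turn rad 0.1209 t 18.37
315 [291.  188.9]
216 [452.3 256. ]
71 [212.  341.8]
```

View pics/w7.png

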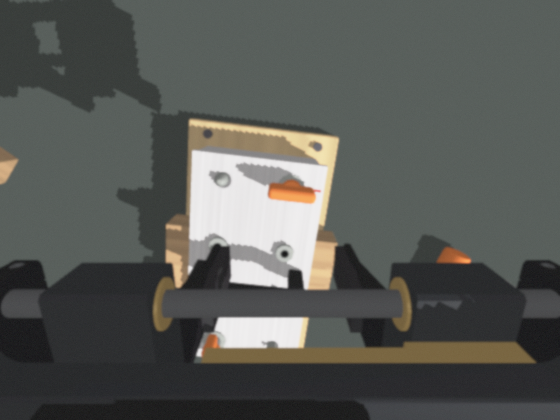

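Wing A at (292,193) now lies square across the plate, so it is locked. Next is stud B.

Emit:
arm_command(
  series="-10 -5 0 0 80;-23 -11 0 0 80;-30 -14 0 0 80;-30 -14 0 0 80;-28 -14 0 0 80;-20 -9 0 0 80;-10 -5.1 0 0 80;0 0 0 0.121 80;0 0 0 0 80;0 0 0 0 80",
)

```text
time_s: 19.2
tool_pos: [0.6092, 0.1794, 0.1693]
tool_rot: [-180.0, -0.0, -165.6]
force: [-0.5, -0.3, 0.5]
grip_width: 0.0596
grasp_force: 0.0
```

```bash
python3 - <<'E'
from h import *
im,c=shot('wrist');cv2.imwrite('pics/w8.png',im)
go([.6088,.1794,.0715],194.2)
for a,ce,k in blobs(orange(im),40):
    w=np.array([ray(c,q,.090)[:2] for q in cv2.findContours(k.astype(np.uint8),0,2)[0][0][:,0]],np.float32)*1000
    print(a,ce.round(1),cv2.minAreaRect(w))
E
```

```text
at [0.6089 0.1797 0.1695] [-1.7999e+02 -2.0000e-02 -1.6553e+02] go mm [ 0.1 -0.2 98. ] turn rad 0.0048 t 19.25
1988 [533.  118.1] ((488.2722473144531, 341.8743896484375), (64.371337890625, 19.009258270263672), 0.7135009169578552)
220 [278.7 211. ] ((608.0717163085938, 176.29452514648438), (40.8048095703125, 8.92047119140625), 6.982940196990967)
```

Emit:
arm_command(
  series="0 0 20 0.005 80;0 0 30 0 80;0 0 25 0 80;0 0 14 0 80;0 0 8.8 0 80;0 0 0 0 80;0 0 0 0 255;0 0 0 0 255;0 0 0 0 255;0 0 0 0 255;0 0 0 0 255;0 0 0 0 255;0 0 0 0 255;0 0 0 0 255;0 0 0 0 255;0 0 0 0 255;0 0 0 0 255",
  squeeze=60,
)

```text
time_s: 20.67
tool_pos: [0.6091, 0.1793, 0.072]
tool_rot: [-180.0, 0.0, -166.0]
force: [0.7, -1.4, 0.5]
grip_width: 0.0097
grasp_force: 60.0
```

Emit:
arm_command(
  series="0 0 0 0 255;0 0 2 0 255;0 0 2 0 255;0 0 2 0 255;0 0 2 0 255;0 0 1.5 0 255;0 0 1 0 255;0 0 0.5 0 255;0 0 0.5 0 255;0 0 0 0 255",
)

```text
time_s: 21.5
tool_pos: [0.6091, 0.1793, 0.0625]
tool_rot: [180.0, 0.0, -166.0]
force: [-4.0, -3.1, 11.7]
grip_width: 0.0096
grasp_force: 60.0
```

```bash
python3 - <<'E'
from h import *
o=telemetry.get_obs();print(o['force'],o['wrist_torque'],o['grip_width'],o['tool_pos'],o['tool_rot'])
E
```

```text
[-4.02407374 -3.05006422 11.72119867] [-0.52341555  1.01357446  0.02748969] 0.009566033455092767 [0.60910894 0.17931234 0.06245073] [ 1.79976628e+02  2.06365645e-02 -1.65970359e+02]
```

Pressed 9.5 mm. I'll add a little preload, then make the quarter turn.

Emit:
arm_command(
  series="0 0 0.6 0 255;0 0 0.6 0 255;0 0 0 0.08 255;0 0 0 0.1 255;0 0 0 0.1 255;0 0 0 0.1 255;0 0 0 0.1 255;0 0 0 0.1 255;0 0 0 0.1 255;0 0 0 0.1 255;0 0 0 0.1 255;0 0 0 0.1 255;0 0 0 0.1 255;0 0 0 0.1 255;0 0 0 0.1 255;0 0 0 0.1 255;0 0 0 0.1 255;0 0 0 0.1 255;0 0 0 0.04 255;0 0 0 0 255",
)

```text
time_s: 23.17
tool_pos: [0.6092, 0.1793, 0.0624]
tool_rot: [180.0, -0.0, 101.3]
force: [-7.0, -3.2, 19.8]
grip_width: 0.0096
grasp_force: 60.0
```

Emit:
arm_command(
  series="0 0 0 0 80;0 0 0 0 80;0 0 0 0 80;0 0 0 0 80;0 0 0 0 80;0 0 -10 0 80;0 0 -30 0 80;0 0 -40 0 80;0 0 -40 0 80;-20 0 -30 0 80;-30 0 -20 0 80;-20 0 0 0 80;0 0 0 0 80;0 0 0 0 80",
)

```text
time_s: 24.33
tool_pos: [0.6228, 0.1092, 0.2303]
tool_rot: [179.9, -0.0, 101.0]
force: [-1.0, 0.4, -0.7]
grip_width: 0.0598
grasp_force: 0.0
```

```bash
python3 - <<'E'
from h import *
o=telemetry.get_obs();print(o['force'],o['tool_pos'],o['tool_rot'],o['time_s'])
im,c=shot('wrist');cv2.imwrite('pics/w9.png',im)
s,_=shot('scene')
cv2.imwrite('pics/fin.png',np.vstack([cv2.resize(im,(400,300)),cv2.resize(s[190:310,270:430],(400,300),interpolation=2)]))
E
```

```text
[-0.9602968   0.43270137 -0.71674182] [0.62278612 0.10917316 0.23028574] [ 1.79924842e+02 -2.82629891e-02  1.01026784e+02] 24.3333
```

View pics/fin.png

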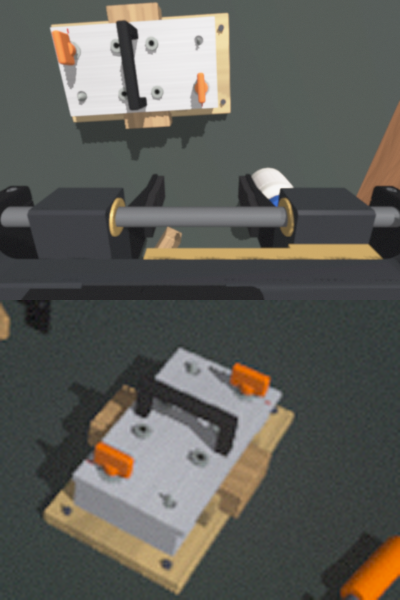

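Both wings, at (64,47) and (201,88), now lie across the plate. The plate is flat with both pins through it, and nothing else was disturbed.

```bash
python3 -c "
from h import *
print(env.sign_off())"
```

```text
the job is handed in; nothing more can be done
None
```

The bush plate sits flat on both pedestals over its pins. Both wing studs were pressed to the bottom, turned to their stops and let go, and both wings stayed across the plate. I judged the snap into the grooves from the pictures and did not measure it. The arm never went near the mallet, clamp or glue jar, and I handed the job in at about 24 s.

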